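Seat a tube-rack carrier on the shaker's locating pins and lock it

TASK

The blue carrier plate with the white tube rack was set down on the shaker short of its place, so it is propped up on the two locating pins. Without lifting it, nudge it to the left and away from the robot (the dark guide rail on the left lines it up) until both of its holes drop over the pins and it lies flat; then push the red-knobbed clamp handle fully round to the left, so that the clamp's tab lies over the plate. Leave the other things on the bench where they are.

Things in the scene. Friction and masses are not known exactly. Their poses are not given: they have to be found in the camera images.
- shaker: Benchtop orbital shaker, fixed: white chassis, aluminium platform 240 (x) x 265 (y) mm, its top (the deck) 78 mm above the bench. Origin: centre of its underside; +x away from the robot (fascia with display looks to -x), +y left. Turned up to 0.3 rad. On the deck two steel pins (9 mm thick, 5 mm tall, bevelled) and on its left a dark steel guide rail along x (x -83 to +107 mm, 34 wide, 11 tall).
- pin_left (a point): foot of the left locating pin, at deck height; in the shaker frame (35, 76, 78) mm. Axes as the shaker.
- pin_right (a point): foot of the right locating pin, at deck height; in the shaker frame (35, -96, 78) mm.
- rail_face (a point): point on the rail's guiding face (which looks to -y and runs along the shaker's x), half way up; shaker frame (30, 90.8, 83.5) mm. With the plate's left edge flush on the face its holes are in line with the pins to within 1 mm.
- carrier: Loose blue plate 120 (x) x 200 (y) x 10 mm, origin centre of underside, a white tube rack (78 x 146 mm, top 60 mm above the underside) fixed on it (~0.55 kg). Seated at (30, -10, 78) mm, yaw 0 in the shaker frame. Starts 18 to 42 mm short (-x), 4 to 15 mm right (-y), yaw up to 0.06 rad, propped 5 mm up on the pins, near edge on the deck. Slides at 1 to 3 N; push slowly (20 mm/s) near the pins.
- hole_left (a point): centre of the round hole (12.5 mm) in the plate's left ear, at its underside; carrier frame (5, 86, 0) mm. When seated it is on pin_left.
- hole_right (a point): centre of the slot (12.5 mm in x, 15 mm in y) in the plate's right ear, at its underside; carrier frame (5, -86, 0) mm. When seated it is on pin_right.
- clamp (a joint): swing clamp pivoted upright on the rail. 0 = open: handle points to the shaker's -x above the rail, short tab to +x. Grows clockwise seen from above; 1.57 rad = closed: handle points to +y (left, out), tab lies over the plate's left ear 1 mm above it; stop at 1.62. Starts 0 to 0.25, stays where left; about 1 N at the knob moves it.
- clamp_pivot (a point): on the clamp's upright pivot axis, at the rail's top, 89 mm above the bench; shaker frame (15, 110.8, 89) mm. Boss 22 mm across, 15 mm tall above this.
- clamp_knob (a point): middle of the red upright knob (17 mm across, 22 mm tall, 92 to 114 mm above the bench) at the end of the clamp handle, 68 mm from the pivot axis.
- beaker: small glass beaker, 50 mm across, 69 mm tall, left of the shaker at the back; bystander, origin at its foot
- marker: blue-capped marker, 134 mm long, 12 mm thick, lying on the bench at the left front; bystander
- petri_dishes: petri dishes, 82 mm across, 22 mm tall, at the right front; bystander, origin at its foot
- timer: white bench timer, 47 x 68 x 66 mm, left of the shaker; bystander, origin at its foot
- orange_rack: orange tube rack 94 x 212 x 50 mm, to the right of the shaker; bystander, origin at its foot

How it is judged (in metres and radians):
On the way, in this order (a step that is already met when the one before it is completed fails the run):
1. the carrier has dropped over both pins and lies flat while the clamp is still open (distance between hole_left and pin_left below 0.0035 m and distance between hole_right and pin_right below 0.0035 m and angle between carrier's own z axis and vertical below 0.02 rad and value of joint clamp below 0.7 rad), for 0.2 s.
2. the clamp has been swung closed (value of joint clamp above 1.4 rad), for 0.2 s.
At the end, for the whole second after the job is handed in: Both holes of the carrier are down over their pins (each hole centre within 3.5 mm of its pin's foot, plate level within 0.02 rad), at rest, and the clamp is closed to at least 1.4 of its 1.57 rad (distance between hole_left and pin_left below 0.0035 m and distance between hole_right and pin_right below 0.0035 m and angle between carrier's own z axis and vertical below 0.02 rad and value of joint clamp above 1.4 rad and linear speed of carrier below 0.01 m/s); the robot touches nothing.
It fails at once if the carrier was lifted (more than 15 mm above the deck) (z of carrier in the frame of shaker above 0.093 m).
It fails at once if the carrier was tipped up (angle between carrier's own z axis and vertical above 0.2 rad).
It fails at once if a bystander was moved by more than 25 mm (distance of any of beaker, marker, petri_dishes, timer, orange_rack from where it was at the start of the episode above 0.025 m).
It also fails if it takes over 56 s, if anything falls off the work surface, if the arm or the gripper's body presses on something with over 40 N, if the wrist force passes 120 N, or if a joint passes its speed limit or range.

ROBOT

A 6-joint arm with a two-finger parallel gripper is mounted at the origin on a cart in front of the work surface, level with it; the furniture and walls round the work are solid. World frame = base frame: x ahead of the robot, y to its left, z up, the work surface at z = 0. Lengths are in m, angles in degrees, forces in N, time in s.
With the tool pointing down it reaches from about 0.4 to 0.825 m from the base axis. Payload 7 kg.
Tool frame: the origin (TCP) lies on the centre line of the jaws, within the pads' length; the fingertips stand 11 mm ahead of it and the grasp point (between the pads) lies 8 mm behind it; z points along the fingers, y is the line along which they close (so a half turn about z gives the same grasp; the last joint's range is limited). The gripper opens to 88 mm and grips with 3 to 60 N. Pads are 19 mm wide; open, the fingers measure 130 mm over their backs; the gripper's body (78 mm by 193 mm) begins 47 mm behind the grasp point.
Start: joints at [-58.837, 20.546, 0.682, 0, -70.136, -16.507], TCP at [0.171, -0.653, 0.238] pointing down, gripper open.
Joint ranges: [-176.03, 176.03], [-82.01, 121.73], [-58.28, 71.71], [-173.87, 95.51], [-174.79, -0.11], [-173.66, 173.66]. Speed limits (degrees/s): [136.94, 136.94, 172.46, 180, 180, 180].

INTERFACE

Orientations are given as [roll, pitch, yaw] about the fixed x, y, z axes, in that order (R = Rz(yaw) Ry(pitch) Rx(roll)).
In Python, from plant import r, capture, camera_model, job gives the robot as it stands.
- The arm moves only by the tool drive_tool, never from a script. Its argument "increments" is a list that holds one entry, the list of rows, each a list of 5 numbers: the gripper's target within -1 to 1 (fully open at 1, half-way at 0, shut at -1), then the shift along the tool's x, y, z scaled (see below), then the turn about the tool's z scaled (see below). In form: [[[gripper, tx, ty, tz, roll], ...]]. A call has 1 to 5 rows; each row is the pose to reach, as a shift and turn from the pose commanded when the call began, along the tool's axes at that moment, turning the shorter way round; what a row does not reach only later rows make up. The controller multiplies each number of a shift by 120 mm and each number of a turn by 360 degrees. A row lasts 1/8 s, in which the tool goes at most 62.5 mm and 10.7 degrees, less where a joint would pass 70% of its speed; a pose out of reach is approached as far as the arm can. A call with a number of a shift or a turn outside -1 to 1 is refused whole. A call with a gripper value outside its range is refused whole. The fingers move at their own pace and stop on an object; "squeeze" is the grip in N (left out, the last holds). Time passes only in rows, so rows that repeat a pose let the fingers close. It gives the time, the measured TCP pose, the force, the opening and the grip force at its end, in the units of the state.
- r.get_state(): the state, without advancing time (a new reading comes with each control period).
- capture(name): name is "scene" or "top"; returns the picture (420x560x3 uint8, red, green, blue); there is no depth.
- camera_model(name): a dict with "camera_matrix" (3x3 intrinsics, pixels), "k1" (the pictures are not rectified: a ray, as slopes to the right and down, at radius r is drawn at 1 + k1 r^2 times it, then the intrinsics apply), "rvec" (rotation vector, rad) and "tvec" (3), from world to camera coordinates, as OpenCV has them. Camera axes: x right, y down, z forward; pixel columns grow to the right and rows downward; lengths in m; the calibration is good to about 2 mm. A picture is of the moment at which its call begins. camera_model takes no time and is no camera call.
- job.close_job(): hands the job in; it is judged then, once.
The state is a dict: "time_s": time; "joints": joint angles; "qd": joint speeds; "joint_torque": joint torques, N m; "tcp_pos": TCP position; "eef_rot": TCP orientation; "contact_force": force on the tool from outside, world axes, zero at the start; "moment": the same for the moment, N m; "gripper_width": finger opening in m; "gripper_force": force on a finger pad.
Only numpy, scipy, OpenCV 4.12 (cv2) and the standard library are available. Lean on these libraries where they do the work, as an engineer would, in place of code of your own. Each camera call takes 0.05 s, during which the arm holds its last target. There are 200 camera calls.

## Working session

There is one attempt and no reset: what is moved stays moved. The work goes in short steps, Python scripts to look and compute and a tool call to move; the robot and the scene stay as the last step left them, time stands still between calls to the robot, and variables do not carry over. Pictures are saved under pics/ and viewed, at most 10 in all, crops included, and the job is handed in when it is done.

Besides the shell and the picture viewer there is one more tool, called after "Emit:" by a JSON object that holds its "fn" and its "kwargs". drive_tool: Moves the arm, as the interface text tells. Its arguments: {"type":"object","properties":{"increments":{"type":"array"},"squeeze":{"type":"number"}},"required":["increments"]}

```bash
mkdir -p pics; ls
cat > h.py <<'E'
import numpy as np, cv2
from plant import r, capture, camera_model, job
def snap(n,f):
    im=capture(n); cv2.imwrite('pics/'+f,im[:,:,::-1]); return im
def cam(n):
    m=camera_model(n); R=cv2.Rodrigues(np.array(m['rvec'],float))[0]; t=np.array(m['tvec'],float).ravel()
    return np.array(m['camera_matrix']),m['k1'],R,t
def plane(n,uv,z):
    K,k1,R,t=cam(n); uv=np.array(uv,float).reshape(-1,1,2)
    p=cv2.undistortPoints(uv,K,np.array([k1,0,0,0.]))[:,0]
    d=np.c_[p,np.ones(len(p))]@R; c=-R.T@t
    return c+d*((z-c[2])/d[:,2])[:,None]
def proj(n,P):
    K,k1,R,t=cam(n)
    return cv2.projectPoints(np.array(P,float).reshape(-1,3),cv2.Rodrigues(R)[0],t,K,np.array([k1,0,0,0.]))[0][:,0]
E
python3 - <<'E'
from h import *
a=snap('scene','s0.png');b=snap('top','t0.png')
for n in('scene','top'):
    K,k,R,t=cam(n);print(n,-R.T@t,R[2])
print(r.get_state())
E
```

```text
pics
scene [-0.37447789  0.48751594  1.08876219] [ 0.62129715 -0.36772672 -0.69192984]
top [ 0.31419919 -0.04831228  1.47497473] [ 0.15281421  0.0088679  -0.98821515]
{'time_s': 0.1, 'joints': array([-5.88368919e+01,  2.05889887e+01,  6.38923913e-01, -1.72267972e-02,
       -7.01347622e+01, -1.65068812e+01]), 'qd': array([-0.00758754, -0.03975815,  0.0971732 ,  0.05035437, -0.0402304 ,
       -0.08223077]), 'joint_torque': array([-1.98026522e-03, -5.84163058e+01,  2.93750721e+01,  7.01541245e+00,
        1.01615384e-02, -8.98678900e-05]), 'tcp_pos': array([ 0.17065724, -0.65264303,  0.23669849]), 'eef_rot': array([ 1.79914067e+02, -8.57652284e-03, -1.65349632e+02]), 'contact_force': array([-0.27824103,  0.40900246, -0.27388434]), 'moment': array([-0.01012798, -0.05236092,  0.01083419]), 'gripper_force': 0.0, 'gripper_width': 0.0878220149445572}
```

View pics/s0.png

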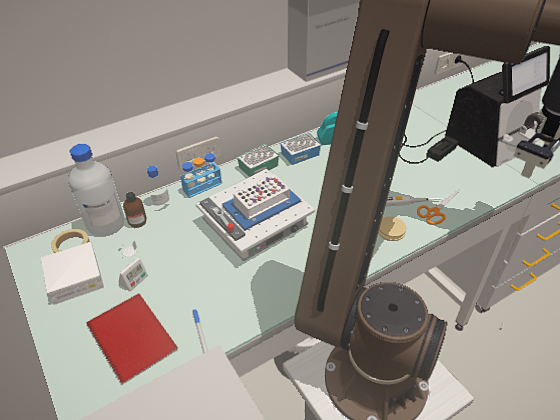

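View pics/t0.png

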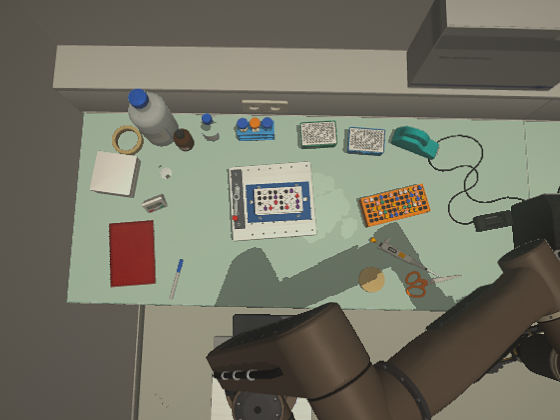

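The scene view shows the shaker at about (255,215). In the top view the shaker spans columns 228-316 and rows 162-240, the blue plate is around (280,203), and the red knob is near (235,218). I'll enlarge the top view and measure.

Run:
```python
from h import *
b=cv2.imread('pics/t0.png')
cv2.imwrite('pics/t0c.png',cv2.resize(b[155:250,220:325],None,fx=6,fy=6,interpolation=cv2.INTER_CUBIC))
s=cv2.imread('pics/s0.png')
cv2.imwrite('pics/s0c.png',cv2.resize(s[160:265,190:320],None,fx=5.7,fy=5.7,interpolation=cv2.INTER_CUBIC))
for n,im in(('top',b),('scene',s)):
    h=cv2.cvtColor(im,cv2.COLOR_BGR2HSV)
    m=cv2.inRange(h,(105,120,60),(125,255,255))
    k,l,st,c=cv2.connectedComponentsWithStats(m)
    for i in range(1,k):
        if st[i,4]>300:
            p=np.argwhere(l==i)[:,::-1].astype(np.float32);box=cv2.boxPoints(cv2.minAreaRect(p))
            print(n,st[i],c[i],box.tolist()); print(plane(n,box,.091)[:,:2].round(4).tolist())
    m=cv2.inRange(h,(0,150,90),(6,255,255))|cv2.inRange(h,(174,150,90),(180,255,255))
    k,l,st,c=cv2.connectedComponentsWithStats(m)
    for i in range(1,k):
        if st[i,4]>8: print(n,'red',st[i],c[i],plane(n,c[i],.108)[0])
```

```text
top [247 183  64  39 749] [274.41789052 205.86648865] [[246.08837890625, 184.67955017089844], [308.0745849609375, 181.41712951660156], [310.0303955078125, 218.5773468017578], [248.044189453125, 221.8397674560547]]
[[0.6285, 0.0611], [0.6431, -0.1355], [0.5239, -0.1429], [0.5095, 0.0512]]
top red [233 216   5   5  21] [234.85714286 217.80952381] [0.51890908 0.09122815 0.108     ]
top red [ 110  221   45   65 2704] [131.78513314 253.21671598] [0.40237018 0.40455678 0.108     ]
scene red [228 224   5   4  16] [229.9375 225.125 ] [0.52290434 0.09217264 0.108     ]
scene red [  87  294   90   89 4224] [130.87689394 336.98910985] [0.33106209 0.44624308 0.108     ]
```

View pics/t0c.png

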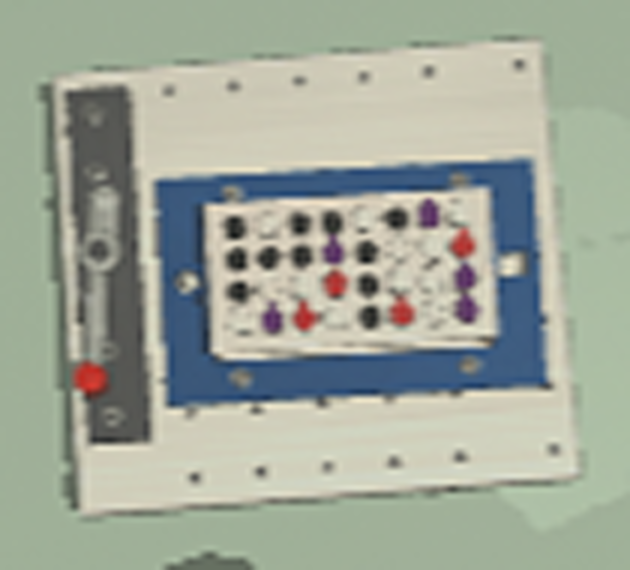

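View pics/s0c.png

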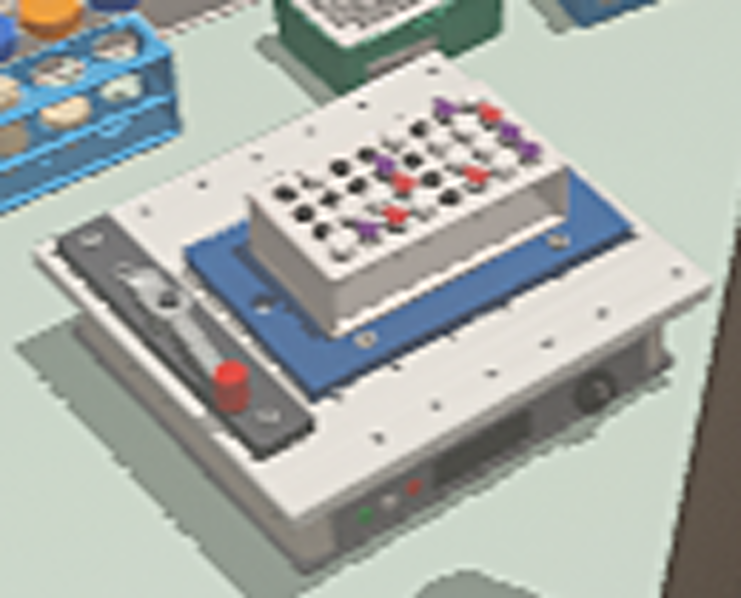

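The top crop shows these features, in crop pixels:
- **Deck corners:** (53,75), (542,40), (578,478), (82,514)
- **Plate corners:** (155,181), (531,159), (549,387), (167,407)
- **Rail:** (64,95), (128,86), (152,440), (90,443)
- **Pivot:** (100,251)
- **Knob:** (90,378)

The scene crop agrees with this layout. Next I'll fit the poses.

```bash
cat >> h.py <<'E'
def fit2(A,B):
    A=np.array(A,float);B=np.array(B,float);a=A.mean(0);b=B.mean(0)
    H=(A-a).T@(B-b);th=np.arctan2(H[0,1]-H[1,0],H[0,0]+H[1,1])
    R=np.array([[np.cos(th),-np.sin(th)],[np.sin(th),np.cos(th)]]);t=b-R@a
    return th,t,(A@R.T+t-B)
E
python3 - <<'E'
from h import *
T=lambda q:(np.array(q)+.5)/6-.5+[220,155]
Sc=lambda q:(np.array(q)+.5)/5.7-.5+[190,160]
deck=plane('top',T([(53,75),(542,40),(578,478),(82,514)]),.078)[:,:2]
dm=[(.12,.1325),(.12,-.1325),(-.12,-.1325),(-.12,.1325)]
th,t,e=fit2(dm,deck);print('deck',th,t,(e*1e3).round(1).tolist())
rail=plane('top',T([(64,95),(128,86),(152,440),(90,443)]),.089)[:,:2]
rm=[(.107,.1248),(.107,.0908),(-.083,.0908),(-.083,.1248)]
print('rail',(lambda x:(x[0],x[1],(x[2]*1e3).round(1).tolist()))(fit2(rm,rail)))
th,t,e=fit2(dm+rm,np.r_[deck,rail]);print('both',th,t,(e*1e3).round(1).tolist())
sdeck=plane('scene',Sc([(35,255),(430,55),(713,283),(295,518)]),.078)[:,:2]
print('sdeck',(lambda x:(x[0],x[1],(x[2]*1e3).round(1).tolist()))(fit2(dm,sdeck)))
c=T([(155,181),(531,159),(549,387),(167,407)]);z=[.0945,.0945,.088,.088]
pl=np.array([plane('top',c[i],z[i])[0,:2] for i in range(4)])
pm=[(.06,.1),(.06,-.1),(-.06,-.1),(-.06,.1)]
tp,tt,e=fit2(pm,pl);print('plate',tp,tt,(e*1e3).round(1).tolist())
c=Sc([(185,247),(637,230),(312,400)]);z=[.0945,.088,.088]
# scene: far-left, near-right, near-left
ps=np.array([plane('scene',c[i],z[i])[0,:2] for i in range(3)])
tq,tu,e=fit2([pm[0],pm[2],pm[3]],ps);print('plate scene',tq,tu,(e*1e3).round(1).tolist())
R=np.array([[np.cos(th),-np.sin(th)],[np.sin(th),np.cos(th)]])
print('carrier in shaker',R.T@(tt-t),tp-th)
k=plane('top',T([(90,376)]),.114)[0,:2];print('knob',k,R.T@(k-t),'pivot',R.T@(plane('top',T([(100,251)]),.104)[0,:2]-t))
E
```

```text
deck 0.09436975492871034 [ 0.58244151 -0.0216458 ] [[1.0, 0.6], [1.4, -0.6], [-0.9, -2.1], [-1.5, 2.1]]
rail (np.float64(0.10483614387725859), array([ 0.58270059, -0.02193154]), [[1.4, 0.0], [-0.6, 0.2], [0.3, -0.8], [-1.1, 0.7]])
both 0.09745464043435897 [ 0.58217075 -0.02178478] [[0.3, 0.8], [1.5, -0.4], [-0.7, -2.6], [-2.1, 1.6], [1.9, -0.5], [-0.4, -0.4], [0.3, 0.0], [-0.7, 1.5]]
sdeck (np.float64(0.10752380219227717), array([ 0.5790933 , -0.01704646]), [[2.4, 3.0], [1.2, -2.9], [-0.3, -2.3], [-3.3, 2.3]])
plate 0.07913280568662147 [ 0.57541411 -0.04138373] [[-0.1, 0.1], [-0.2, -1.0], [0.7, 0.6], [-0.4, 0.3]]
plate scene 0.06100576894851484 [ 0.5725174  -0.03900461] [[-2.0, 1.4], [-0.9, 0.4], [3.0, -1.8]]
carrier in shaker [-0.00863156 -0.01884853] -0.018321834747737506
knob [0.51973964 0.09152358] [-0.05110992  0.11884529] pivot [0.01600143 0.11042987]
```

```bash
cat >> h.py <<'E'
from scipy.spatial.transform import Rotation as Ro
TH=0.101;O=np.array([.5823,-.0215])
RS=np.array([[np.cos(TH),-np.sin(TH)],[np.sin(TH),np.cos(TH)]])
def W(x,y,z): return np.r_[RS@(np.array([x,y])/1e3)+O,z/1e3]
def go(*P):
    s=r.get_state();R=Ro.from_euler('xyz',s['eef_rot'],degrees=True).as_matrix()
    p=s['tcp_pos'];print('now shaker mm',(RS.T@(p[:2]-O)*1e3).round(1),(p[2]*1e3).round(1),'t',round(s['time_s'],2),'yaw err',round(((s['eef_rot'][2]-np.degrees(TH)+90)%180)-90,2),'F',s['contact_force'].round(1))
    for q in P: print(q,(R.T@(W(*q)-p)/.12).round(3))
E
python3 - <<'E'
from h import *
go((-5,-135,200))
E
```

```text
now shaker mm [-473.2 -586.4] 236.7 t 0.1 yaw err 8.86 F [-0.3  0.4 -0.3]
(-5, -135, 200) [-4.435  3.115  0.31 ]
```

Emit:
{"fn": "drive_tool", "kwargs": {"increments": [[[-1, -0.45, 0.3, 0, 0.0123], [-1, -0.9, 0.6, 0, 0.0246], [-1, -0.9, 0.6, 0, 0.0246]]]}}

```text
time_s: 0.48
tcp_pos: [0.2592, -0.5535, 0.2377]
eef_rot: [180.0, 0.0, -174.0]
contact_force: [-0.0, -1.0, 0.1]
gripper_width: 0.0628
gripper_force: 0.0
```

Emit:
{"fn": "drive_tool", "kwargs": {"increments": [[[-1, -0.47, 0.24, 0, 0], [-1, -0.95, 0.48, 0, 0], [-1, -0.95, 0.48, 0, 0]]]}}

```text
time_s: 0.85
tcp_pos: [0.3673, -0.4856, 0.2372]
eef_rot: [180.0, 0.0, -174.0]
contact_force: [-1.0, -0.0, 0.2]
gripper_width: 0.0333
gripper_force: 0.0
```

Emit:
{"fn": "drive_tool", "kwargs": {"increments": [[[-1, -0.47, 0.25, 0, 0], [-1, -0.95, 0.5, 0, 0], [-1, -0.95, 0.5, 0, 0]]]}}

```text
time_s: 1.23
tcp_pos: [0.4741, -0.4148, 0.2368]
eef_rot: [180.0, -0.0, -174.0]
contact_force: [-0.8, -0.9, 0.2]
gripper_width: 0.0036
gripper_force: 0.0
```

```bash
python3 -c "
from h import *
go((-5,-135,200),(-5,-135,118))"
```

```text
now shaker mm [-147.3 -380.3] 236.8 t 1.23 yaw err 0.19 F [-0.8 -0.9  0.2]
(-5, -135, 200) [-1.193  2.04   0.307]
(-5, -135, 118) [-1.193  2.04   0.99 ]
```

Emit:
{"fn": "drive_tool", "kwargs": {"increments": [[[-1, -0.3, 0.5, 0, 0], [-1, -0.6, 1, 0, 0], [-1, -0.6, 1, 0, 0], [-1, -0.6, 1, 0, 0]]]}}

```text
time_s: 1.72
tcp_pos: [0.5312, -0.2895, 0.2375]
eef_rot: [-180.0, -0.0, -174.1]
contact_force: [-0.7, -0.0, -0.1]
gripper_width: 0.0006
gripper_force: 0.0
```

Emit:
{"fn": "drive_tool", "kwargs": {"increments": [[[-1, -0.3, 0.45, 0, 0], [-1, -0.6, 0.9, 0.3, 0], [-1, -0.6, 0.9, 0.3, 0], [-1, -0.6, 0.9, 0.3, 0]]]}}

```text
time_s: 2.22
tcp_pos: [0.5917, -0.1756, 0.2009]
eef_rot: [-180.0, -0.1, -174.2]
contact_force: [0.7, 0.2, 0.2]
gripper_width: 0.0006
gripper_force: 0.0
```

```bash
python3 -c "
from h import *
go((-5,-135,118),(-5,-113,118))
snap('top','t1.png')"
```

```text
now shaker mm [  -6.2 -154.3] 200.9 t 2.23 yaw err 0.01 F [0.7 0.2 0.2]
(-5, -135, 118) [-0.011  0.161  0.691]
(-5, -113, 118) [-0.011  0.344  0.691]
```

Emit:
{"fn": "drive_tool", "kwargs": {"increments": [[[-1, -0.01, 0.16, 0.35, 0], [-1, -0.01, 0.16, 0.7, 0], [-1, -0.01, 0.16, 0.7, 0], [-1, -0.01, 0.16, 0.7, 0]]]}}

```text
time_s: 2.78
tcp_pos: [0.5924, -0.1568, 0.1196]
eef_rot: [-179.9, 0.1, -174.2]
contact_force: [0.2, -0.6, 0.8]
gripper_width: 0.0008
gripper_force: 0.0
```

Emit:
{"fn": "drive_tool", "kwargs": {"increments": [[[-1, 0, 0.04, 0, 0], [-1, 0, 0.08, 0, 0], [-1, 0, 0.12, 0, 0], [-1, 0, 0.15, 0, 0], [-1, 0, 0.17, 0, 0]]]}}

```text
time_s: 3.4
tcp_pos: [0.5894, -0.1347, 0.1176]
eef_rot: [-180.0, -0.0, -174.2]
contact_force: [-0.6, 0.2, 0.0]
gripper_width: 0.0009
gripper_force: 0.0
```

Emit:
{"fn": "drive_tool", "kwargs": {"increments": [[[-1, 0, 0.01, 0, 0], [-1, 0, 0.02, 0, 0], [-1, 0, 0.03, 0, 0], [-1, 0, 0.04, 0, 0], [-1, 0, 0.05, 0, 0]]]}}

```text
time_s: 4.03
tcp_pos: [0.5888, -0.1293, 0.1175]
eef_rot: [-180.0, -0.0, -174.2]
contact_force: [-0.3, -1.2, -0.6]
gripper_width: 0.0005
gripper_force: 0.6
```

```bash
python3 -c "
from h import *
go((-5,-104,118))"
```

```text
now shaker mm [  -4.4 -107.9] 117.5 t 4.03 yaw err 0.01 F [-0.3 -1.2 -0.6]
(-5, -104, 118) [ 0.005  0.032 -0.004]
```

Emit:
{"fn": "drive_tool", "kwargs": {"increments": [[[-1, 0, 0.01, 0, 0], [-1, 0, 0.02, 0, 0], [-1, 0, 0.03, 0, 0], [-1, 0, 0.04, 0, 0]]]}}

```text
time_s: 4.53
tcp_pos: [0.5883, -0.1243, 0.1176]
eef_rot: [180.0, -0.0, -174.2]
contact_force: [0.0, -1.7, 0.2]
gripper_width: 0.0005
gripper_force: 0.6
```

Emit:
{"fn": "drive_tool", "kwargs": {"increments": [[[-1, 0, 0.01, 0, 0], [-1, 0, 0.02, 0, 0], [-1, 0, 0.02, 0, 0]]]}}

```text
time_s: 4.9
tcp_pos: [0.588, -0.1218, 0.1176]
eef_rot: [180.0, 0.0, -174.2]
contact_force: [-0.5, -0.6, -0.8]
gripper_width: 0.0003
gripper_force: 0.2
```

Run:
```python
from h import *
go((-5,-104,118))
b=snap('top','t2.png')[:,:,::-1];s=snap('scene','s2.png')[:,:,::-1]
A=cv2.resize(b[155:250,220:325],None,fx=3.8,fy=3.8,interpolation=cv2.INTER_CUBIC)
B=cv2.resize(s[160:265,190:320],(400,361),interpolation=cv2.INTER_CUBIC)
cv2.imwrite('pics/c2.png',np.hstack([A,B]) if A.shape[0]==B.shape[0] else A)
```

```text
now shaker mm [  -4.4 -100.4] 117.6 t 4.9 yaw err 0.02 F [-0.5 -0.6 -0.8]
(-5, -104, 118) [ 0.005 -0.03  -0.003]
```

View pics/c2.png

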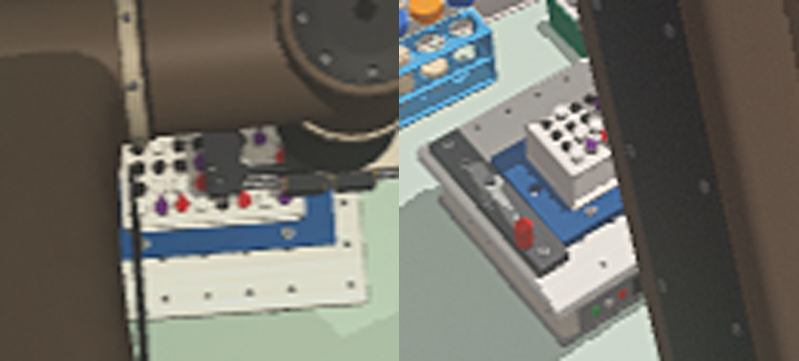

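The arm hides part of both views. The left half (top) shows the gripper body at the rack, and the right half (scene) shows the plate's left edge (corner near (565,243)) very close to the rail but maybe not flush. I'll push on until the force rises.

Emit:
{"fn": "drive_tool", "kwargs": {"increments": [[[-1, 0, 0.01, 0, 0], [-1, 0, 0.02, 0, 0], [-1, 0, 0.02, 0, 0]]]}}

```text
time_s: 5.38
tcp_pos: [0.5879, -0.1206, 0.1178]
eef_rot: [-179.9, -0.0, -174.2]
contact_force: [0.7, -7.5, -1.5]
gripper_width: 0.0009
gripper_force: 3.5
```

Emit:
{"fn": "drive_tool", "kwargs": {"increments": [[[-1, 0, 0.01, 0, 0], [-1, 0, 0.02, 0, 0], [-1, 0, 0.02, 0, 0]]]}}

```text
time_s: 5.75
tcp_pos: [0.588, -0.1201, 0.1186]
eef_rot: [-179.8, 0.0, -174.2]
contact_force: [1.6, -17.6, 1.4]
gripper_width: 0.0004
gripper_force: 8.5
```

The plate is flush on the rail. I'll back off and go round to the near side.

Emit:
{"fn": "drive_tool", "kwargs": {"increments": [[[-1, 0, -0.15, 0, 0], [-1, 0, -0.3, 0, 0], [-1, 0.35, -0.3, 0, 0], [-1, 0.66, -0.3, 0, 0], [-1, 0.66, -0.3, 0, 0]]]}}

```text
time_s: 6.38
tcp_pos: [0.5102, -0.1617, 0.1176]
eef_rot: [180.0, -0.0, -174.3]
contact_force: [0.2, -0.4, 0.2]
gripper_width: 0.0007
gripper_force: 0.0
```

Emit:
{"fn": "drive_tool", "kwargs": {"increments": [[[-1, 0, 0.4, 0, 0], [-1, 0, 0.8, 0, 0], [-1, 0, 1.0, 0, 0], [-1, 0, 1.0, 0, 0]]]}}

```text
time_s: 6.88
tcp_pos: [0.5013, -0.0402, 0.1178]
eef_rot: [180.0, 0.1, -174.1]
contact_force: [-0.7, -1.1, 1.2]
gripper_width: 0.0002
gripper_force: 0.0
```

Run:
```python
from h import *
go((-80,-7,118),(-66,-7,118))
```

```text
now shaker mm [-82.5 -10.4] 117.8 t 6.88 yaw err 0.15 F [-0.7 -1.1  1.2]
(-80, -7, 118) [-0.021  0.028 -0.002]
(-66, -7, 118) [-0.137  0.028 -0.001]
```

Emit:
{"fn": "drive_tool", "kwargs": {"increments": [[[-1, -0.04, 0.03, 0, 0], [-1, -0.08, 0.03, 0, 0], [-1, -0.12, 0.03, 0, 0], [-1, -0.16, 0.03, 0, 0], [-1, -0.18, 0.03, 0, 0]]]}}

```text
time_s: 7.5
tcp_pos: [0.5218, -0.0361, 0.1175]
eef_rot: [-180.0, -0.0, -174.2]
contact_force: [-0.0, -1.1, 0.9]
gripper_width: 0.0005
gripper_force: 0.0
```

Emit:
{"fn": "drive_tool", "kwargs": {"increments": [[[-1, -0.02, 0, 0, 0], [-1, -0.04, 0, 0, 0], [-1, -0.06, 0, 0, 0], [-1, -0.08, 0, 0, 0], [-1, -0.1, 0, 0, 0]]]}}

```text
time_s: 8.12
tcp_pos: [0.5333, -0.0347, 0.1175]
eef_rot: [-180.0, -0.0, -174.2]
contact_force: [-2.4, -1.0, 0.8]
gripper_width: 0.0006
gripper_force: 1.2
```

Emit:
{"fn": "drive_tool", "kwargs": {"increments": [[[-1, -0.02, 0, 0, 0], [-1, -0.04, 0, 0, 0], [-1, -0.06, 0, 0, 0], [-1, -0.08, 0, 0, 0], [-1, -0.1, 0, 0, 0]]]}}

```text
time_s: 8.75
tcp_pos: [0.5454, -0.0335, 0.1176]
eef_rot: [-180.0, -0.0, -174.2]
contact_force: [-2.4, -2.5, 1.7]
gripper_width: 0.0003
gripper_force: 1.5
```

Run:
```python
from h import *
go((-18.5,-7,118))
```

```text
now shaker mm [-37.9  -8.2] 117.6 t 8.75 yaw err 0.01 F [-2.4 -2.5  1.7]
(-18.5, -7, 118) [-0.162  0.01  -0.004]
```

Emit:
{"fn": "drive_tool", "kwargs": {"increments": [[[-1, -0.02, 0, 0, 0], [-1, -0.04, 0, 0, 0], [-1, -0.06, 0, 0, 0], [-1, -0.08, 0, 0, 0], [-1, -0.1, 0, 0, 0]]]}}

```text
time_s: 9.38
tcp_pos: [0.5575, -0.0321, 0.1176]
eef_rot: [180.0, 0.0, -174.2]
contact_force: [-2.4, -1.9, 0.9]
gripper_width: 0.0006
gripper_force: 1.1
```

Emit:
{"fn": "drive_tool", "kwargs": {"increments": [[[-1, -0.01, 0, 0, 0], [-1, -0.02, 0, 0, 0], [-1, -0.03, 0, 0, 0], [-1, -0.04, 0, 0, 0]]]}}

```text
time_s: 9.88
tcp_pos: [0.5622, -0.0316, 0.1176]
eef_rot: [180.0, 0.0, -174.2]
contact_force: [-2.0, -0.1, 1.9]
gripper_width: 0.0006
gripper_force: 0.9
```

Emit:
{"fn": "drive_tool", "kwargs": {"increments": [[[-1, -0.01, 0, 0, 0], [-1, -0.02, 0, 0, 0], [-1, -0.02, 0, 0, 0]]]}}

```text
time_s: 10.25
tcp_pos: [0.5644, -0.0315, 0.1175]
eef_rot: [-180.0, -0.0, -174.2]
contact_force: [-1.5, -1.1, 0.2]
gripper_width: 0.0008
gripper_force: 0.7
```

Run:
```python
from h import *
go((-18.5,-7,118))
b=snap('top','t3.png')[:,:,::-1];s=snap('scene','s3.png')[:,:,::-1]
A=cv2.resize(b[155:250,220:325],None,fx=3.8,fy=3.8,interpolation=cv2.INTER_CUBIC)
B=cv2.resize(s[160:265,190:320],(400,361),interpolation=cv2.INTER_CUBIC)
cv2.imwrite('pics/c3.png',np.hstack([A,B]))
```

```text
now shaker mm [-18.8  -8.2] 117.5 t 10.25 yaw err 0.01 F [-1.5 -1.1  0.2]
(-18.5, -7, 118) [-0.002  0.01  -0.004]
```

View pics/c3.png

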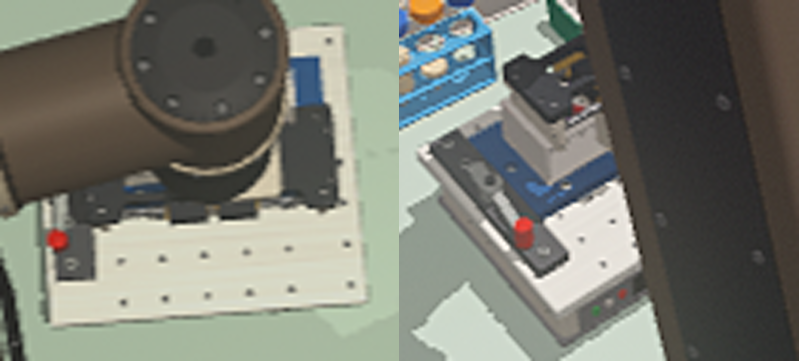

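The plate has moved forward along the rail and shows no visible gap (scene crop, plate corner near (540,218)), and the clamp knob is unmoved at (523,230). The pin hasn't stopped it yet, so I'll creep on.

Emit:
{"fn": "drive_tool", "kwargs": {"increments": [[[-1, -0.01, 0, 0, 0], [-1, -0.02, 0, 0, 0], [-1, -0.02, 0, 0, 0]]]}}

```text
time_s: 10.72
tcp_pos: [0.5666, -0.0313, 0.1175]
eef_rot: [180.0, -0.0, -174.2]
contact_force: [-3.3, 0.2, 1.5]
gripper_width: 0.0004
gripper_force: 1.6
```

Emit:
{"fn": "drive_tool", "kwargs": {"increments": [[[-1, -0.01, 0, 0, 0], [-1, -0.02, 0, 0, 0], [-1, -0.02, 0, 0, 0]]]}}

```text
time_s: 11.1
tcp_pos: [0.5668, -0.0313, 0.1174]
eef_rot: [-180.0, -0.3, -174.2]
contact_force: [-12.3, 1.2, 8.5]
gripper_width: 0.0004
gripper_force: 5.6
```

Emit:
{"fn": "drive_tool", "kwargs": {"increments": [[[-1, 0.1, 0, 0, 0], [-1, 0.3, 0, 0, 0], [-1, 0.5, 0, -0.2, 0], [-1, 0.5, 0, -0.8, 0], [-1, 0.5, 0, -0.8, 0]]]}}

```text
time_s: 11.72
tcp_pos: [0.5121, -0.0367, 0.2184]
eef_rot: [180.0, 0.5, -174.1]
contact_force: [0.7, 0.8, -0.9]
gripper_width: 0.0005
gripper_force: 0.0
```

Emit:
{"fn": "drive_tool", "kwargs": {"increments": [[[-1, 0.2, -0.5, 0, 0], [-1, 0.2, -1, 0, 0], [-1, 0.2, -1, 0, 0], [-1, 0.2, -1, 0, 0]]]}}

```text
time_s: 12.22
tcp_pos: [0.4977, -0.1591, 0.2132]
eef_rot: [180.0, 0.0, -174.3]
contact_force: [-0.1, 0.2, -0.4]
gripper_width: -0.0
gripper_force: 0.0
```

Emit:
{"fn": "drive_tool", "kwargs": {"increments": [[[-1, 0, -0.5, 0, 0], [-1, 0, -1, 0, 0], [-1, 0, -1, 0, 0], [-1, 0, -1, 0, 0]]]}}

```text
time_s: 12.72
tcp_pos: [0.51, -0.2772, 0.2131]
eef_rot: [180.0, -0.0, -174.2]
contact_force: [0.8, 0.0, -0.9]
gripper_width: 0.0006
gripper_force: 0.0
```

Run:
```python
from h import *
go((-18.5,-7,118))
b=snap('top','t4.png')[:,:,::-1];s=snap('scene','s4.png')[:,:,::-1]
A=cv2.resize(b[155:250,220:325],None,fx=3.8,fy=3.8,interpolation=cv2.INTER_CUBIC)
B=cv2.resize(s[160:265,190:320],(400,361),interpolation=cv2.INTER_CUBIC)
cv2.imwrite('pics/c4.png',np.hstack([A,B]))
```

```text
now shaker mm [ -97.7 -247.1] 213.1 t 12.72 yaw err 0.04 F [ 0.8  0.  -0.9]
(-18.5, -7, 118) [-0.662  2.     0.793]
```

View pics/c4.png

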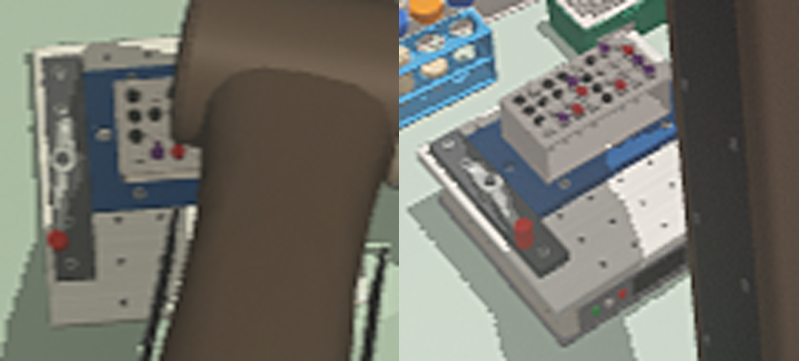

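The left pin now shows inside the ear hole at crop (105,134), and the plate lies against the rail. The near edge is visible in the scene crop from (540,213) to (676,148). I'll check those numbers against the seated pose.

Run:
```python
from h import *
S=lambda p:(RS.T@(p[:,:2]-O).T*1e3).T.round(1).tolist()
P=lambda P:np.array([W(*q) for q in P])
print('expected near corners/edge px: ')
for n,f,off,sc in(('top','t4.png',(220,155),(3.8,3.8)),('scene','s4.png',(190,160),(400/130,361/105))):
    e=proj(n,P([(-30,90,88),(90,90,88),(-30,0,88),(-30,-60,88),(35,76,83),(69,63,138),(-9,63,138),(69,-83,138),(-9,-83,138)]))
    c=((e-off+.5)*sc-.5); c[:,0]+=400*(n=='scene');print(n,c.round(0).tolist())
# near edge: scan blue boundary on columns in scene
s=cv2.imread('pics/s4.png').astype(int)
pts=[]
for u in range(238,280,3):
    col=s[160:260,u]; m=(col[:,0]-col[:,2]>45)&(col[:,0]-col[:,1]>25)
    v=np.where(m)[0]
    if len(v): pts.append((u,160+v.max()+.5))
print(list(zip(pts,S(plane('scene',pts,.088)))))
t=cv2.imread('pics/t4.png').astype(int)
pts=[]
for u in range(245,272,3):
    col=t[160:240,u]; m=(col[:,0]-col[:,2]>45)&(col[:,0]-col[:,1]>20)
    v=np.where(m)[0]
    if len(v): pts+=[(u,160+v.max()+.5),(u,160+v.min()-.5)]
print(list(zip(pts,S(plane('top',pts,.088)))))
```

```text
expected near corners/edge px: 
top [[93.0, 215.0], [83.0, 75.0], [201.0, 207.0], [273.0, 201.0], [105.0, 139.0], [113.0, 82.0], [120.0, 177.0], [293.0, 68.0], [301.0, 162.0]]
scene [[541.0, 215.0], [471.0, 137.0], [620.0, 168.0], [670.0, 138.0], [515.0, 169.0], [502.0, 93.0], [549.0, 142.0], [626.0, 25.0], [675.0, 70.0]]
[((241, np.float64(214.5)), [-14.4, 60.3]), ((244, np.float64(215.5)), [-23.1, 56.0]), ((247, np.float64(213.5)), [-21.7, 44.5]), ((250, np.float64(208.5)), [-10.1, 25.5]), ((253, np.float64(211.5)), [-25.7, 26.1]), ((259, np.float64(209.5)), [-29.8, 7.6]), ((262, np.float64(207.5)), [-28.4, -4.3]), ((265, np.float64(205.5)), [-27.0, -16.2]), ((268, np.float64(204.5)), [-29.0, -25.6]), ((271, np.float64(202.5)), [-27.7, -37.7]), ((274, np.float64(201.5)), [-29.7, -47.2]), ((277, np.float64(199.5)), [-28.3, -59.5])]Traceback (most recent call last):
  File "<stdin>", line 22, in <module>
  File "h.py", line 10, in plane
    p=cv2.undistortPoints(uv,K,np.array([k1,0,0,0.]))[:,0]
      ~~~~~~~~~~~~~~~~~~~^^^^^^^^^^^^^^^^^^^^^^^^^^^^
cv2.error: OpenCV(4.12.0) /io/opencv/modules/calib3d/src/undistort.dispatch.cpp:347: error: (-215:Assertion failed) CV_IS_MAT(_src) && CV_IS_MAT(_dst) && (_src->rows == 1 || _src->cols == 1) && (_dst->rows == 1 || _dst->cols == 1) && _src->cols + _src->rows - 1 == _dst->rows + _dst->cols - 1 && (CV_MAT_TYPE(_src->type) == CV_32FC2 || CV_MAT_TYPE(_src->type) == CV_64FC2) && (CV_MAT_TYPE(_dst->type) == CV_32FC2 || CV_MAT_TYPE(_dst->type) == CV_64FC2) in function 'cvUndistortPointsInternal'
```

The near edge runs straight at x ≈ -28.5 mm in the shaker frame, so yaw is about 0 and the left side looks seated. I'll move over to the left, which also uncovers the right ear.

Emit:
{"fn": "drive_tool", "kwargs": {"increments": [[[-1, 0, 0.5, 0, 0], [-1, 0, 1, 0, 0], [-1, 0, 1, 0, 0]]]}}

```text
time_s: 13.2
tcp_pos: [0.4976, -0.1544, 0.2144]
eef_rot: [180.0, 0.1, -173.8]
contact_force: [1.8, -0.3, 0.3]
gripper_width: 0.0006
gripper_force: 0.0
```

Emit:
{"fn": "drive_tool", "kwargs": {"increments": [[[-1, 0, 0.5, 0, 0], [-1, 0, 1, 0, 0], [-1, 0, 1, 0, 0]]]}}

```text
time_s: 13.58
tcp_pos: [0.4855, -0.0357, 0.2142]
eef_rot: [180.0, 0.1, -173.8]
contact_force: [-0.0, -0.1, -0.2]
gripper_width: 0.0006
gripper_force: 0.0
```

Emit:
{"fn": "drive_tool", "kwargs": {"increments": [[[-1, 0, 0.5, 0, 0], [-1, 0, 0.9, 0, 0], [-1, 0, 0.9, 0, 0]]]}}

```text
time_s: 13.95
tcp_pos: [0.4747, 0.0702, 0.2139]
eef_rot: [180.0, 0.1, -174.0]
contact_force: [-0.6, -0.2, -0.8]
gripper_width: 0.0005
gripper_force: 0.0
```

Run:
```python
from h import *
go((-55,85,118))
b=snap('top','t5.png')[:,:,::-1];s=snap('scene','s5.png')[:,:,::-1]
A=cv2.resize(b[155:250,220:325],None,fx=3.8,fy=3.8,interpolation=cv2.INTER_CUBIC)
B=cv2.resize(s[160:265,190:320],(400,361),interpolation=cv2.INTER_CUBIC)
cv2.imwrite('pics/c5.png',np.hstack([A,B]))
```

```text
now shaker mm [-97.8 102.1] 213.9 t 13.95 yaw err 0.25 F [-0.6 -0.2 -0.8]
(-55, 85, 118) [-0.355 -0.144  0.799]
```

View pics/c5.png

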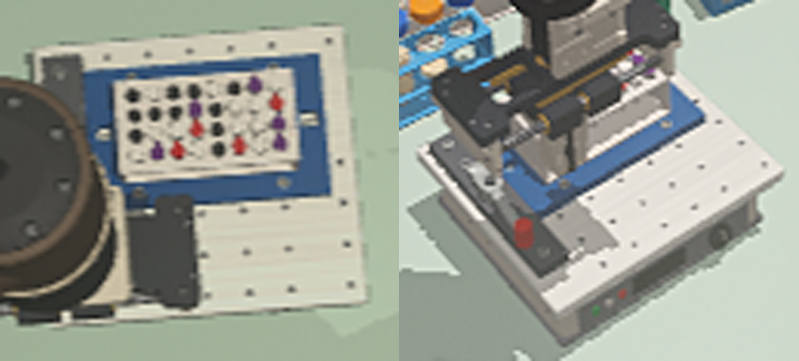

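The right side is clear now. The top crop shows the plate's right corners at (320,56) and (330,193), with the pin glinting at (308,119). The scene crop shows its near-right corner at (703,117). I'll check heights with the two views.

Run:
```python
from h import *
P=lambda P:np.array([W(*q) for q in P])
for z in(88,93):
  for n,off,sc in(('top',(220,155),(3.8,3.8)),('scene',(190,160),(400/130,361/105))):
    e=proj(n,P([(-30,-110,z),(90,-110,z),(90,90,z),(35,-96,z),(-120,-132.5,78),(-120,132.5,78),(120,-132.5,78)]))
    c=((e-off+.5)*sc-.5); c[:,0]+=400*(n=='scene');print(z,n,c.round(0).tolist())
# refined zoom of the right half in scene, plus top
s=cv2.imread('pics/s5.png');t=cv2.imread('pics/t5.png')
A=cv2.resize(s[175:225,245:315],(560,400),interpolation=cv2.INTER_CUBIC)
B=cv2.resize(t[165:215,292:317],(200,400),interpolation=cv2.INTER_CUBIC)
cv2.imwrite('pics/c6.png',np.hstack([A,B]))
```

```text
88 top [[333.0, 196.0], [320.0, 56.0], [83.0, 75.0], [309.0, 121.0], [369.0, 303.0], [50.0, 328.0], [343.0, 23.0]]
88 scene [[711.0, 114.0], [637.0, 45.0], [471.0, 137.0], [659.0, 82.0], [789.0, 166.0], [560.0, 311.0], [637.0, 28.0]]
93 top [[333.0, 195.0], [320.0, 55.0], [83.0, 73.0], [310.0, 120.0], [369.0, 303.0], [50.0, 328.0], [343.0, 23.0]]
93 scene [[711.0, 109.0], [637.0, 41.0], [470.0, 133.0], [659.0, 78.0], [789.0, 166.0], [560.0, 311.0], [637.0, 28.0]]
```

View pics/c6.png

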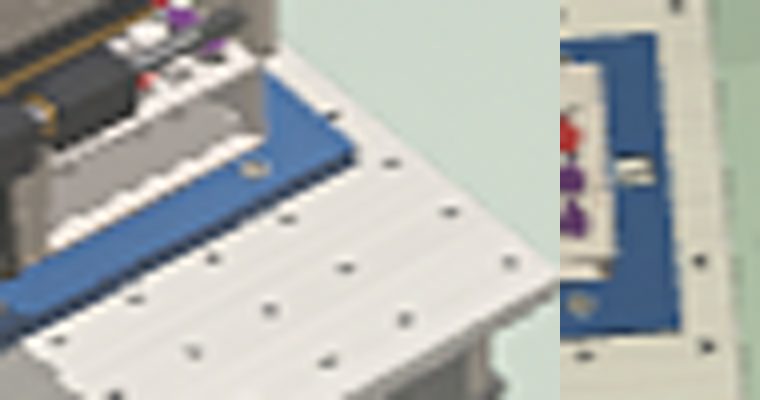

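The top view shows the right pin inside its slot and the plate's near edge lies even on the deck. The right side's height is still not certain, so I'll press lightly on the rack's right end to make sure it is down.

Emit:
{"fn": "drive_tool", "kwargs": {"increments": [[[-1, -0.4, -0.4, 0, 0], [-1, -0.8, -0.8, 0, 0], [-1, -0.9, -0.9, 0, 0], [-1, -0.9, -0.9, 0, 0], [-1, -0.9, -0.9, 0, 0]]]}}

```text
time_s: 14.68
tcp_pos: [0.5924, -0.0296, 0.2132]
eef_rot: [180.0, -0.0, -174.3]
contact_force: [-0.1, 0.3, -0.1]
gripper_width: 0.0001
gripper_force: 0.0
```

Emit:
{"fn": "drive_tool", "kwargs": {"increments": [[[-1, -0.2, -0.4, 0, 0], [-1, -0.2, -0.5, 0.2, 0], [-1, -0.2, -0.5, 0.35, 0], [-1, -0.2, -0.5, 0.35, 0]]]}}

```text
time_s: 15.18
tcp_pos: [0.6215, -0.0852, 0.1703]
eef_rot: [180.0, -0.2, -174.2]
contact_force: [0.2, 0.5, 0.4]
gripper_width: 0.0005
gripper_force: 0.0
```

Run:
```python
from h import *
go((35,-70,149))
```

```text
now shaker mm [ 32.6 -67.3] 170.3 t 15.18 yaw err 0.04 F [0.2 0.5 0.4]
(35, -70, 149) [-0.021 -0.022  0.177]
```

Emit:
{"fn": "drive_tool", "kwargs": {"increments": [[[-1, -0.02, -0.02, 0.02, 0], [-1, -0.02, -0.02, 0.05, 0], [-1, -0.02, -0.02, 0.08, 0], [-1, -0.02, -0.02, 0.1, 0], [-1, -0.02, -0.02, 0.1, 0]]]}}

```text
time_s: 15.8
tcp_pos: [0.6255, -0.088, 0.1593]
eef_rot: [180.0, -0.0, -174.2]
contact_force: [-0.1, 0.6, -0.0]
gripper_width: 0.0004
gripper_force: 0.0
```

Emit:
{"fn": "drive_tool", "kwargs": {"increments": [[[-1, 0, 0, 0.01, 0], [-1, 0, 0, 0.02, 0], [-1, 0, 0, 0.03, 0]]]}}

```text
time_s: 16.18
tcp_pos: [0.6256, -0.088, 0.1559]
eef_rot: [180.0, 0.0, -174.2]
contact_force: [-0.1, 0.1, -0.0]
gripper_width: 0.0003
gripper_force: 0.0
```

Emit:
{"fn": "drive_tool", "kwargs": {"increments": [[[-1, 0, 0, 0.01, 0], [-1, 0, 0, 0.02, 0], [-1, 0, 0, 0.02, 0]]]}}

```text
time_s: 16.55
tcp_pos: [0.6255, -0.088, 0.1534]
eef_rot: [180.0, -0.0, -174.2]
contact_force: [-0.5, 0.1, -0.6]
gripper_width: 0.0003
gripper_force: 0.0
```

Emit:
{"fn": "drive_tool", "kwargs": {"increments": [[[-1, 0, 0, 0.01, 0], [-1, 0, 0, 0.02, 0], [-1, 0, 0, 0.02, 0]]]}}

```text
time_s: 16.92
tcp_pos: [0.6256, -0.088, 0.151]
eef_rot: [180.0, -0.0, -174.2]
contact_force: [-0.7, 0.3, 0.5]
gripper_width: 0.0006
gripper_force: 0.0
```

Emit:
{"fn": "drive_tool", "kwargs": {"increments": [[[-1, 0, 0, 0.01, 0], [-1, 0, 0, 0.015, 0], [-1, 0, 0, 0.015, 0]]]}}

```text
time_s: 17.3
tcp_pos: [0.6256, -0.088, 0.1493]
eef_rot: [180.0, -0.0, -174.2]
contact_force: [-0.1, -0.5, -0.2]
gripper_width: 0.0003
gripper_force: 0.0
```

The fingertip is at z = 138 mm with no contact, so the rack's right end is down and the carrier is seated. Now the clamp.

Emit:
{"fn": "drive_tool", "kwargs": {"increments": [[[-1, 0, 0, -0.4, 0], [-1, 0.3, 0.4, -0.5, 0], [-1, 0.7, 0.8, -0.5, 0], [-1, 0.75, 1, -0.5, 0], [-1, 0.75, 1, -0.5, 0]]]}}

```text
time_s: 17.92
tcp_pos: [0.5232, 0.0237, 0.2102]
eef_rot: [180.0, 0.1, -174.0]
contact_force: [-0.0, -0.1, 0.5]
gripper_width: 0.0004
gripper_force: 0.0
```

Run:
```python
from h import *
go((-56,84,200),(-56,84,110))
```

```text
now shaker mm [-54.2  51. ] 210.2 t 17.93 yaw err 0.17 F [-0.  -0.1  0.5]
(-56, 84, 200) [0.014 0.275 0.085]
(-56, 84, 110) [0.015 0.275 0.835]
```

Emit:
{"fn": "drive_tool", "kwargs": {"increments": [[[-1, 0.01, 0.28, 0, 0], [-1, 0.01, 0.28, 0.3, 0], [-1, 0.01, 0.28, 0.7, 0], [-1, 0.01, 0.28, 0.83, 0], [-1, 0.01, 0.28, 0.83, 0]]]}}

```text
time_s: 18.55
tcp_pos: [0.5194, 0.0551, 0.1093]
eef_rot: [-179.9, -0.1, -174.2]
contact_force: [0.3, 0.9, 1.0]
gripper_width: 0.0002
gripper_force: 0.0
```

Emit:
{"fn": "drive_tool", "kwargs": {"increments": [[[-1, 0, 0.03, 0, 0], [-1, 0, 0.06, 0, 0], [-1, 0, 0.1, 0, 0], [-1, -0.01, 0.14, 0, 0], [-1, -0.02, 0.18, 0, 0]]]}}

```text
time_s: 19.18
tcp_pos: [0.5195, 0.0777, 0.1099]
eef_rot: [-180.0, -0.0, -174.2]
contact_force: [-0.7, -0.8, -0.4]
gripper_width: 0.0008
gripper_force: 0.4
```

Run:
```python
from h import *
go((-52,112,110),(-40,140,110))
```

```text
now shaker mm [-52.5 105. ] 109.9 t 19.18 yaw err 0.02 F [-0.7 -0.8 -0.4]
(-52, 112, 110) [-0.004  0.059 -0.001]
(-40, 140, 110) [-0.104  0.292 -0.001]
```

Emit:
{"fn": "drive_tool", "kwargs": {"increments": [[[-1, -0.01, 0.05, 0, 0], [-1, -0.02, 0.1, 0, 0], [-1, -0.04, 0.15, 0, 0], [-1, -0.06, 0.2, 0, 0], [-1, -0.08, 0.25, 0, 0]]]}}

```text
time_s: 19.8
tcp_pos: [0.5265, 0.1085, 0.1098]
eef_rot: [-180.0, 0.0, -174.2]
contact_force: [2.7, -2.9, -0.4]
gripper_width: 0.0003
gripper_force: 1.6
```

Emit:
{"fn": "drive_tool", "kwargs": {"increments": [[[-1, 0.1, -0.02, 0, 0], [-1, 0.25, -0.02, 0, 0], [-1, 0.3, 0.1, 0, 0], [-1, 0.3, 0.3, 0, 0], [-1, 0.3, 0.3, 0, 0]]]}}

```text
time_s: 20.42
tcp_pos: [0.4865, 0.142, 0.11]
eef_rot: [180.0, 0.0, -174.1]
contact_force: [-0.4, -0.5, -0.0]
gripper_width: 0.0003
gripper_force: 0.0
```

Run:
```python
from h import *
go((-3,179,110))
s=snap('scene','s7.png')
h=cv2.cvtColor(s,cv2.COLOR_RGB2HSV)
m=cv2.inRange(h,(0,150,90),(6,255,255))|cv2.inRange(h,(174,150,90),(180,255,255))
k,l,st,c=cv2.connectedComponentsWithStats(m)
for i in range(1,k):
    if st[i,4]>6: print(st[i],(RS.T@(plane('scene',c[i],.106)[0,:2]-O)*1e3).round(1))
```

```text
now shaker mm [-78.9 172.3] 110.0 t 20.43 yaw err 0.12 F [-0.4 -0.5 -0. ]
(-3, 179, 110) [-0.632  0.055  0.   ]
[  87  296   90   87 3177] [-211.1  502.8]
```

Emit:
{"fn": "drive_tool", "kwargs": {"increments": [[[-1, -0.06, 0, 0, 0], [-1, -0.12, 0, 0, 0], [-1, -0.18, 0.01, 0, 0], [-1, -0.24, 0.01, 0, 0], [-1, -0.3, 0.02, 0, 0]]]}}

```text
time_s: 21.1
tcp_pos: [0.521, 0.1463, 0.1089]
eef_rot: [180.0, -0.2, -174.3]
contact_force: [-4.7, 3.0, -0.7]
gripper_width: 0.0
gripper_force: 2.4
```

Emit:
{"fn": "drive_tool", "kwargs": {"increments": [[[-1, -0.06, 0.01, 0, 0], [-1, -0.12, 0.02, 0, 0], [-1, -0.18, 0.03, 0, 0], [-1, -0.24, 0.03, 0, 0], [-1, -0.28, 0.03, 0, 0]]]}}

```text
time_s: 21.72
tcp_pos: [0.5559, 0.1536, 0.1098]
eef_rot: [180.0, 0.0, -174.2]
contact_force: [-1.1, 0.4, 0.4]
gripper_width: 0.0006
gripper_force: 0.7
```

Emit:
{"fn": "drive_tool", "kwargs": {"increments": [[[-1, -0.02, 0, 0, 0], [-1, -0.04, 0, 0, 0], [-1, -0.05, 0, 0, 0]]]}}

```text
time_s: 22.1
tcp_pos: [0.5613, 0.1538, 0.1098]
eef_rot: [-180.0, 0.0, -174.2]
contact_force: [-1.4, 0.4, -0.4]
gripper_width: 0.0004
gripper_force: 0.5
```

Run:
```python
from h import *
go((-3,179,110))
```

```text
now shaker mm [ -3.2 176.5] 109.8 t 22.1 yaw err 0.01 F [-1.4  0.4 -0.4]
(-3, 179, 110) [-0.002  0.021 -0.002]
```

Push gently on to the stop.

Emit:
{"fn": "drive_tool", "kwargs": {"increments": [[[-1, -0.01, 0, 0, 0], [-1, -0.02, 0, 0, 0], [-1, -0.03, 0, 0, 0]]]}}

```text
time_s: 22.48
tcp_pos: [0.5649, 0.1543, 0.1098]
eef_rot: [180.0, 0.0, -174.2]
contact_force: [-1.2, 1.4, -0.5]
gripper_width: 0.0004
gripper_force: 0.5
```

Emit:
{"fn": "drive_tool", "kwargs": {"increments": [[[-1, -0.01, 0, 0, 0], [-1, -0.02, 0, 0, 0], [-1, -0.02, 0, 0, 0]]]}}

```text
time_s: 22.85
tcp_pos: [0.5661, 0.1544, 0.1096]
eef_rot: [-180.0, -0.1, -174.2]
contact_force: [-7.2, 1.9, 3.9]
gripper_width: 0.0007
gripper_force: 3.3
```

At the stop. I'll back off, raise the tool, move left and clear, and look.

Emit:
{"fn": "drive_tool", "kwargs": {"increments": [[[-1, 0.15, 0, 0, 0], [-1, 0.4, 0, 0, 0], [-1, 0.7, 0, -0.2, 0], [-1, 0.8, 0, -0.7, 0], [-1, 0.8, 0, -0.7, 0]]]}}

```text
time_s: 23.48
tcp_pos: [0.4737, 0.1461, 0.1989]
eef_rot: [179.8, 0.5, -174.1]
contact_force: [-0.1, 0.6, -0.1]
gripper_width: 0.0006
gripper_force: 0.0
```

Emit:
{"fn": "drive_tool", "kwargs": {"increments": [[[-1, 0, -0.5, -0.2, 0], [-1, 0, -1, -0.2, 0], [-1, 0, -1, -0.2, 0]]]}}

```text
time_s: 23.85
tcp_pos: [0.4838, 0.0221, 0.2178]
eef_rot: [-180.0, 0.0, -174.5]
contact_force: [0.1, -0.0, -0.1]
gripper_width: 0.0004
gripper_force: 0.0
```

Emit:
{"fn": "drive_tool", "kwargs": {"increments": [[[-1, 0, -0.5, 0, 0], [-1, 0, -1, 0, 0], [-1, 0, -1, 0, 0], [-1, 0, -1, 0, 0]]]}}

```text
time_s: 24.35
tcp_pos: [0.496, -0.0938, 0.2173]
eef_rot: [180.0, -0.0, -174.3]
contact_force: [0.2, -0.2, 0.5]
gripper_width: 0.0004
gripper_force: 0.0
```

Emit:
{"fn": "drive_tool", "kwargs": {"increments": [[[-1, 0, -0.5, 0, 0], [-1, 0, -1, 0, 0], [-1, 0, -1, 0, 0], [-1, 0, -1, 0, 0]]]}}

```text
time_s: 24.85
tcp_pos: [0.5082, -0.2122, 0.2174]
eef_rot: [180.0, -0.0, -174.2]
contact_force: [-0.5, 0.6, -0.7]
gripper_width: 0.0004
gripper_force: 0.0
```

Run:
```python
from h import *
go()
b=snap('top','t8.png')[:,:,::-1];s=snap('scene','s8.png')[:,:,::-1]
A=cv2.resize(b[155:250,220:325],None,fx=3.8,fy=3.8,interpolation=cv2.INTER_CUBIC)
B=cv2.resize(s[160:265,190:320],(400,361),interpolation=cv2.INTER_CUBIC)
cv2.imwrite('pics/c8.png',np.hstack([A,B]))
for n,im in(('top',b),('scene',s)):
    h=cv2.cvtColor(np.ascontiguousarray(im),cv2.COLOR_BGR2HSV)
    m=cv2.inRange(h,(0,150,90),(6,255,255))|cv2.inRange(h,(174,150,90),(180,255,255))
    k,l,st,c=cv2.connectedComponentsWithStats(m)
    for i in range(1,k):
        if st[i,4]>6: print(n,st[i],(RS.T@(plane(n,c[i],.107)[0,:2]-O)*1e3).round(1))
```

```text
now shaker mm [ -92.9 -182.3] 217.4 t 24.85 yaw err 0.05 F [-0.5  0.6 -0.7]
top [212 195   5   5  21] [ 20.  178.9]
top [ 110  221   45   65 2716] [-135.9  442.5]
scene [196 219   5   4  17] [ 24.1 178.1]
scene [  87  294   90   89 4224] [-202.2  490.5]
```

View pics/c8.png

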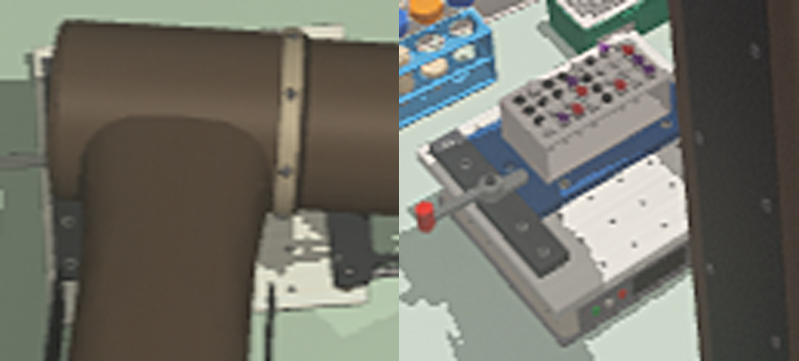

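The clamp is closed: the knob is at shaker (20,179) mm, about 1.6 rad, and its tab lies over the plate's left ear at crop (515,180). The carrier hasn't moved and the arm is clear, so I'm handing in.

```bash
python3 -c "
from plant import job
print(job.close_job())"
```

```text
the job is handed in; nothing more can be done
None
```

The job is handed in: the carrier is seated over both pins, the clamp is swung closed to its stop (about 1.6 rad by camera) with its tab over the plate, and the arm is clear at 25 s of the 56 s allowed; the hand-in returned no verdict.

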